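# Snap the hitch clip onto the coupling pin

## Task

Secure the pin of the blue coupling: take the yellow-gripped spring clip and push it sideways, legs first, onto the neck of the pin under its head until the legs snap past the neck, then let go with the clip lying level on the blue plate. Leave the smaller black-gripped clip where it is.

Things in the scene. Friction and masses are not known exactly. Their poses are not given: they have to be found in the camera images.
- yellow_grip (a point): Upright yellow grip of the loose spring clip, 28 mm long (x) x 16 wide (y) x 50 tall; the point is its centre, 25 mm above its underside, z up. Take it across its 16 mm width, half-way up or a little higher. Two sprung wire legs, 6 mm thick, run along +x from its foot, wire axis 4 mm above the underside; they hinge sideways at the grip. Clip about 0.1 kg, 48 mm wide, standing level on the worktop.
- clip_pocket (a point): Middle of the round pocket between the same clip's legs, where the pin's neck ends up: 47 mm ahead (+x) of the grip's centre, 21 mm lower; same axes. Along +x from this point the legs pinch to a 10 mm gap (humps) at 11 mm, then flare to a mouth 36 mm wide inside; they end at 39 mm. Pushing the humps over the neck takes 5 to 15 N, then they snap shut behind it.
- pin_neck (a point): On the axis of the upright steel pin of the fixed blue coupling, half-way up its neck: 16 mm thick, 24 mm tall, with a round head above it (30 mm wide, 9 thick). The point is 12 mm above the flat blue plate (150 x 150 mm about the pin, top 34 mm above the worktop). The clip goes on from any side, slid on the plate or a few mm above it, and rests on the plate when seated.
- black_grip (a point): A smaller spring clip, too small for this pin, to be left alone: black upright grip 28 mm long (x), 14 mm wide (y), 42 mm tall, thinner steel legs along its +x that end 65 mm from the point. The point is the centre of its grip, half-way up.

How it is judged:
By the outcome, as a careful person would: the job done as asked, in the order asked, and still so for the second after the job is handed in, with the robot touching nothing.
It also fails if it takes over 32 s, if anything falls off the work surface, if the arm or the gripper's body presses on something with over 40 N, if the wrist force passes 120 N, or if a joint passes its speed limit or range.

## Robot

A 6-joint arm with a two-finger parallel gripper is mounted at the origin on the work surface; the furniture and walls round the work are solid. World frame = base frame: x ahead of the robot, y to its left, z up, the work surface at z = 0. Lengths are in m, angles in rad, forces in N, time in s.
With the tool pointing down it reaches from about 0.275 to 0.85 m from the base axis. Payload 5.2 kg.
Tool frame: the origin (TCP) lies between the finger pads; the fingertips stand ahead of it and the grasp point (between the pads) is the TCP (bot.tcp_to_tips is the z of the fingertips in the tool frame, in m); z points along the fingers, y is the line along which they close (so a half turn about z gives the same grasp; the last joint's range is limited). The gripper opens to 85 mm and grips with 20 to 120 N. Pads are 22 mm wide; open, the fingers measure 114 mm over their backs; the gripper's body (76 mm by 85 mm) begins 54 mm behind the grasp point. The pads swing forward as they close: fully open they stand 13 mm farther back than shut.
Start: joints at [-1.384, 0.259, 1.535, -0, 1.348, -0.203], TCP at [0.209, -0.509, 0.25] pointing down, gripper open.
Joint ranges: [-3.14, 3.14], [-0.91, 2.08], [0.19, 2.58], [-1.22, 4.36], [0.22, 2.71], [-3.12, 3.12]. Speed limits (rad/s): [2.57, 2.57, 3.14, 3.14, 3.14, 3.14].

## Interface

Orientations are given as [roll, pitch, yaw] about the fixed x, y, z axes, in that order (R = Rz(yaw) Ry(pitch) Rx(roll)).
In Python, from plant import bot gives the robot as it stands.
- The arm moves only by the tool carry_out, never from a script. Its argument "targets" is text: rows parted by semicolons, each of 7 numbers parted by spaces: the turn, a rotation vector about the tool's x, y, z as a fraction of full scale, then the shift along the tool's x, y, z as a fraction of full scale, then the finger opening in mm, from 0 to 85.4. A call has 1 to 12 rows; each row is the pose to reach, as a shift and turn from the pose commanded when the call began, along the tool's axes at that moment; what a row does not reach only later rows make up. Full scale, the value 1, is 150 mm for a shift and 45 degrees for a turn. A row lasts 1/12 s, in which the tool goes at most 41.7 mm and 7.16 degrees, less where a joint would pass 70% of its speed; a pose out of reach is approached as far as the arm can. A call with a number of a shift or a turn outside -1 to 1 is refused whole. A call with a gripper value outside its range is refused whole. The fingers move at their own pace and stop on an object; "squeeze" is the grip in N (left out, the last holds). Time passes only in rows, so rows that repeat a pose let the fingers close. It gives the time, the measured TCP pose, the force, the opening and the grip force at its end, in the units of the state.
- bot.observe(): the state, without advancing time (a new reading comes with each control period).
- bot.snapshot(name): name is "scene" or "top" or "wrist"; returns a dict with "img" (400x640x3 uint8, red, green, blue), "mtx" (3x3 intrinsics, pixels), "camera_from_world" (4x4, takes a point from world to camera coordinates); the wrist camera has in their place "hand_eye" (4x4, takes a point from camera to tool coordinates, whose origin is the TCP and whose axes are the flange's). Camera axes: x right, y down, z forward; pixel columns grow to the right and rows downward; lengths in m; the calibration is good to about 2 mm. A picture is of the moment at which its call begins: read the wrist's pose just before it. There is no depth.
- bot.finish_job(): hands the job in; it is judged then, once.
Trained networks look in a picture, given as the dict that the camera call returned (one of the last four; its "shot" number tells which), for a name from the list of things; names that differ only in an ending like _2 or _b are one class to them, and where a whole thing is asked for, a point or a joint stands for the part that bears it (a point fixed in the world has none). Each returns a list of dicts, best first, with "conf" (0 to 1); they miss things now and then, are a little off and sometimes report something else, mostly with a low value. They report only what shows in the picture. A call takes as long as a camera call.
- bot.find_in(picture, thing): "location" ([row, column] in pixels, amid what is visible of it).
- bot.silhouettes(picture, thing): "mask" (400x640 bool, what is visible of it) and "location" ([row, column] in pixels, amid what is visible of it).
The state is a dict: "time": time; "joints": joint angles; "joint_velocities": joint speeds; "tau": joint torques, N m; "tool_pos": TCP position; "eef_rot": TCP orientation; "contact_force": force on the tool from outside, world axes, zero at the start; "torque": the same for the moment, N m; "finger_gap": finger opening in m; "grip_force": force on a finger pad.
Only numpy, scipy, OpenCV 4.12 (cv2) and the standard library are available. Lean on these libraries where they do the work, as an engineer would, in place of code of your own. Each camera call takes 0.05 s, during which the arm holds its last target. There are 200 camera calls.

## Working session

There is one attempt and no reset: what is moved stays moved. The work goes in short steps, Python scripts to look and compute and a tool call to move; the robot and the scene stay as the last step left them, time stands still between calls to the robot, and variables do not carry over. Pictures are saved under pics/ and viewed, at most 10 in all, crops included, and the job is handed in when it is done.

Besides the shell and the picture viewer there is one more tool, called after "Request:" by a JSON object that holds its "name" and its "arguments". carry_out: Moves the arm, as the interface text tells. Its arguments: {"type":"object","properties":{"targets":{"type":"string"},"squeeze":{"type":"number"}},"required":["targets"]}

```bash
mkdir -p pics; ls; cat > h.py <<'E'
import numpy as np, cv2
from plant import bot
from scipy.spatial.transform import Rotation as R
def ray(p,uv):
    K=p["mtx"]; d=np.linalg.inv(K)@[uv[0],uv[1],1]
    if "camera_from_world" in p:
        T=np.linalg.inv(p["camera_from_world"])
    else:
        T=p["T"]
    return T[:3,3],T[:3,:3]@d
def atz(p,uv,z):
    o,d=ray(p,uv); return o+d*(z-o[2])/d[2]
def snap(n):
    s=bot.observe(); p=bot.snapshot(n)
    if n=="wrist":
        T=np.eye(4);T[:3,:3]=R.from_euler('xyz',s["eef_rot"]).as_matrix();T[:3,3]=s["tool_pos"]
        p["T"]=T@p["hand_eye"]
    return p
def tri(rays):
    A=np.zeros((3,3));b=np.zeros(3)
    for o,d in rays:
        d=d/np.linalg.norm(d);M=np.eye(3)-np.outer(d,d);A+=M;b+=M@o
    return np.linalg.solve(A,b)
def proj(p,X):
    T=p["camera_from_world"] if "camera_from_world" in p else np.linalg.inv(p["T"])
    c=T[:3,:3]@X+T[:3,3]; u=p["mtx"]@c; return u[:2]/u[2]
E
python3 - <<'E'
from h import *
ims=[];ps={}
s=bot.observe();print({k:np.round(v,3) for k,v in s.items()},bot.tcp_to_tips)
for n in ("scene","top","wrist"):
    p=ps[n]=snap(n);ims.append(p["img"])
    cv2.imwrite(f"pics/{n}0.png",p["img"][...,::-1])
    for t in ("yellow_grip","clip_pocket","pin_neck","black_grip"):
        for f in bot.find_in(p,t)[:2]:
            r,c=f["location"]; print(n,t,round(f["conf"],2),np.round([r,c]),np.round(atz(p,(c,r),{"yellow_grip":.025,"clip_pocket":.004,"pin_neck":.046,"black_grip":.021}[t]),3))
E
```

```text
pics
{'time': np.float64(0.0), 'joints': array([-1.384,  0.259,  1.536, -0.   ,  1.348, -0.203]), 'joint_velocities': array([-0.003,  0.002,  0.   ,  0.001,  0.   , -0.   ]), 'tau': array([ 0.0000e+00, -4.4603e+01, -2.9057e+01, -0.0000e+00,  1.2000e-02,
        0.0000e+00]), 'tool_pos': array([ 0.209, -0.508,  0.249]), 'eef_rot': array([-3.14, -0.  ,  0.39]), 'contact_force': array([ 0.543, -0.869,  0.335]), 'torque': array([ 0.013, -0.044, -0.032]), 'grip_force': np.float64(0.0), 'finger_gap': np.float64(0.085)} 0.019
scene yellow_grip 0.49 [258. 414.] [ 0.49  -0.258  0.025]
scene pin_neck 0.56 [209. 333.] [ 0.549 -0.011  0.046]
scene black_grip 0.81 [261. 415.] [ 0.484 -0.264  0.021]
top yellow_grip 0.59 [216. 244.] [0.475 0.207 0.025]
top pin_neck 0.73 [169. 324.] [0.587 0.009 0.046]
top black_grip 0.61 [212. 436.] [ 0.483 -0.264  0.021]
```

View pics/scene0.png

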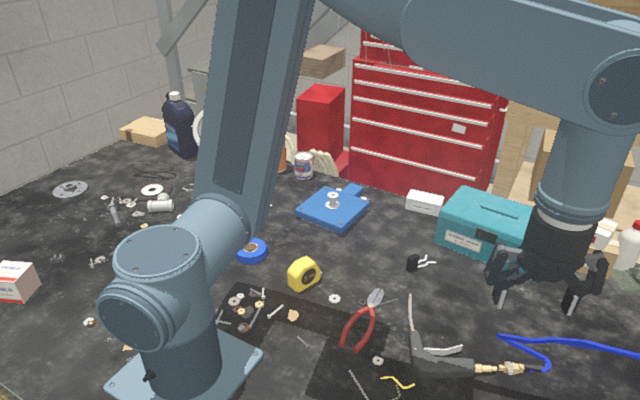

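View pics/top0.png

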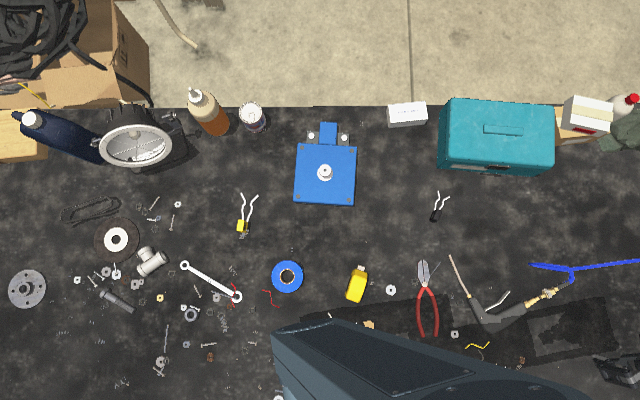

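The scene view shows the blue plate with its pin at about (333,203) and the black clip at (413,262); the yellow clip is hidden behind the arm. The top view shows the yellow clip's grip at (242,226), with legs running up to (241,195) and (256,197). The pin is at (324,172) and the black clip at (436,212).

```bash
cat >> h.py <<'E'
def go(X,yaw):
    s=bot.observe();Rt=R.from_euler('xyz',s["eef_rot"])
    d=Rt.inv().apply(np.array(X)-s["tool_pos"])
    r=(Rt.inv()*R.from_euler('xyz',[np.pi,0,yaw])).as_rotvec()
    print("turn",np.round(r/(np.pi/4),3),"shift",np.round(d/.15,3),"pos",np.round(s["tool_pos"],4),"rot",np.round(s["eef_rot"],3),"t",round(float(s["time"]),2))
E
python3 - <<'E'
from h import *
p=snap("top")
for t in ("yellow_grip","clip_pocket"):
    for f in bot.silhouettes(p,t)[:1]:
        m=f["mask"];r,c=np.nonzero(m);print(t,f["conf"],r.min(),r.max(),c.min(),c.max())
a=(242,226);tip=np.array((248.5,196))
g=atz(p,a,.045);e=atz(p,tip,.004);print(g,e,np.arctan2(*(e-g)[1::-1]))
print(atz(p,(325,171),.067))
h=R.from_matrix(snap("wrist")["hand_eye"][:3,:3]);print(snap("wrist")["hand_eye"].round(3))
go((.42,.20,.25),-.15)
E
```

```text
yellow_grip 0.61 194 232 237 257
[0.44885631 0.20676389 0.045     ] [0.52891693 0.20129569 0.004     ] -0.06819472820335924
[0.57743239 0.00771005 0.067     ]
[[ 0.    -0.963 -0.27   0.068]
 [ 1.     0.    -0.    -0.001]
 [ 0.    -0.27   0.963 -0.123]
 [ 0.     0.     0.     1.   ]]
turn [-0.    -0.     0.687] shift [ 3.096e+00 -3.836e+00  2.000e-03] pos [ 0.209  -0.5087  0.2503] rot [-3.142 -0.     0.39 ] t 1.0
```

Request:
{"name": "carry_out", "arguments": {"targets": "0 0 0 0.1 -0.12 0 85;0 0 0 0.27 -0.33 0 85;0 0 0 0.44 -0.54 0 85;0 0 0 0.61 -0.75 0 85;0 0 0 0.78 -0.96 0 85"}}

```text
time: 1.42
tool_pos: [0.2626, -0.3294, 0.2502]
eef_rot: [-3.142, -0.0, 0.389]
contact_force: [0.6, -0.7, 0.2]
finger_gap: 0.0851
grip_force: 0.0
```

Request:
{"name": "carry_out", "arguments": {"targets": "0 0 0 0.17 -0.21 0 85;0 0 0 0.34 -0.42 0 85;0 0 0 0.51 -0.63 0 85;0 0 0 0.68 -0.84 0 85;0 0 0 0.8 -0.98 0 85"}}

```text
time: 1.83
tool_pos: [0.3175, -0.1464, 0.2505]
eef_rot: [-3.141, -0.001, 0.39]
contact_force: [1.2, 0.5, 0.6]
finger_gap: 0.0852
grip_force: 0.0
```

Request:
{"name": "carry_out", "arguments": {"targets": "0 0 0 0.17 -0.21 0 85;0 0 0 0.34 -0.42 0 85;0 0 0 0.51 -0.63 0 85;0 0 0 0.68 -0.84 0 85;0 0 0 0.8 -0.98 0 85"}}

```text
time: 2.25
tool_pos: [0.3729, 0.0351, 0.2507]
eef_rot: [-3.141, -0.001, 0.391]
contact_force: [0.1, -0.2, -0.2]
finger_gap: 0.0851
grip_force: 0.0
```

```bash
python3 -c "
from h import *
go((.43,.205,.25),-.07)"
```

```text
turn [-0.001 -0.002  0.587] shift [ 0.784 -0.902  0.006] pos [0.3729 0.0351 0.2507] rot [-3.141e+00 -1.000e-03  3.910e-01] t 2.25
```

Request:
{"name": "carry_out", "arguments": {"targets": "0 0 0.12 0.16 -0.18 0 85;0 0 0.24 0.32 -0.36 0 85;0 0 0.36 0.48 -0.54 0 85;0 0 0.48 0.64 -0.72 0.1 85;0 0 0.59 0.75 -0.86 0.2 85;0 0 0.59 0.75 -0.86 0.2 85;0 0 0.59 0.75 -0.86 0.2 85"}}

```text
time: 2.83
tool_pos: [0.4272, 0.1952, 0.2193]
eef_rot: [3.141, 0.002, -0.07]
contact_force: [-0.9, -0.2, 0.7]
finger_gap: 0.0851
grip_force: 0.0
```

```bash
python3 - <<'E'
from h import *
p=snap("wrist");cv2.imwrite("pics/w1.png",p["img"][...,::-1])
go((.45,.205,.1),-.07)
for t,z in (("yellow_grip",.025),("clip_pocket",.004)):
    for f in bot.find_in(p,t)[:2]:
        r,c=f["location"];print(t,f["conf"],r,c,atz(p,(c,r),z))
hsv=cv2.cvtColor(p["img"],cv2.COLOR_RGB2HSV);m=cv2.inRange(hsv,(20,120,90),(35,255,255))
n,l,st,ce=cv2.connectedComponentsWithStats(m);i=1+st[1:,4].argmax();print(st[i],ce[i])
E
```

```text
turn [ 0.001  0.001 -0.001] shift [ 0.146 -0.082  0.8  ] pos [0.4275 0.1943 0.22  ] rot [ 3.141e+00  1.000e-03 -7.100e-02] t 2.88
yellow_grip 0.93 134.4 303.1 [0.47499278 0.2105868  0.025     ]
clip_pocket 0.98 129.6 305.0 [0.47884534 0.20926351 0.004     ]
[ 506  223   81   76 3964] [547.60317861 262.3728557 ]
```

View pics/w1.png

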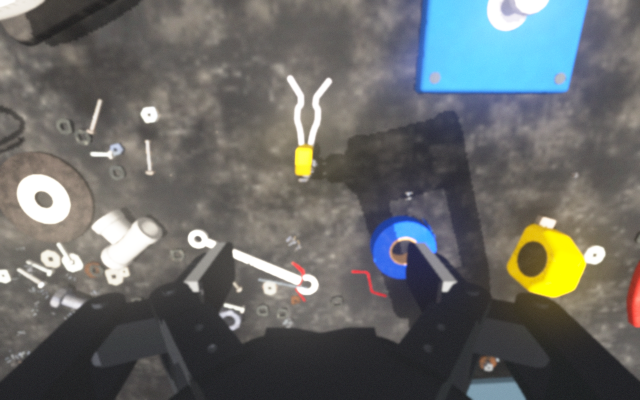

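The wrist view shows the yellow grip at (304,161), with leg tips at (291,77) and (329,80). The plate and pin head are at top right, around (510,5).

```bash
python3 - <<'E'
from h import *
p=snap("wrist");im=p["img"]
hsv=cv2.cvtColor(im,cv2.COLOR_RGB2HSV);m=cv2.inRange(hsv,(18,120,80),(36,255,255))
m[:, :250]=0;m[:,360:]=0;m[210:]=0
r,c=np.nonzero(m);print(r.min(),r.max(),c.min(),c.max(),len(r))
x=atz(p,(c.mean(),r.mean()),.03);print("grip",x)
b=hsv.astype(int);w=cv2.inRange(hsv,(0,0,170),(180,60,255));w[:,:270]=0;w[:,350:]=0;w[155:]=0;w[:65]=0
n,l,st,ce=cv2.connectedComponentsWithStats(w)
pts=[]
for row in range(70,146,6):
    cc=np.nonzero(w[row])[0]
    if len(cc)>1: pts.append(atz(p,((cc.min()+cc.max())/2,row),.004)); print(row,cc.min(),cc.max(),pts[-1].round(4))
P=np.array(pts);k=np.polyfit(P[:,0],P[:,1],1);print("yaw",np.arctan(k[0]),"y at grip",np.polyval(k,x[0]))
# model check
for yaw in (np.arctan(k[0]),):
    for q in [(s*14,t*8,z) for z in (0,50) for s in(-1,1) for t in(-1,1)]+[(86,0,4),(86,21,4),(86,-21,4)]:
        a=np.array(q)/1e3; g=np.array([x[0],np.polyval(k,x[0]),0]); X=g+R.from_euler('z',yaw).apply(a);print(q,proj(p,X).round(0))
E
```

```text
145 176 293 311 517
grip [0.44864516 0.21260908 0.03      ]
82 285 329 [0.5309 0.2009 0.004 ]
88 289 327 [0.5246 0.2003 0.004 ]
94 293 322 [0.5184 0.2014 0.004 ]
100 296 318 [0.5122 0.2025 0.004 ]
106 294 317 [0.5059 0.2047 0.004 ]
112 292 319 [0.4995 0.2052 0.004 ]
118 292 319 [0.493  0.2058 0.004 ]
124 292 318 [0.4865 0.2069 0.004 ]
130 294 316 [0.4799 0.2075 0.004 ]
136 296 314 [0.4732 0.2081 0.004 ]
142 296 313 [0.4664 0.2093 0.004 ]
yaw -0.14243895227335857 y at grip 0.21201246910656146
(-14, -8, 0) [310. 169.]
(-14, 8, 0) [296. 168.]
(14, -8, 0) [311. 146.]
(14, 8, 0) [298. 145.]
(-14, -8, 50) [308. 178.]
(-14, 8, 50) [293. 177.]
(14, -8, 50) [310. 151.]
(14, 8, 50) [294. 150.]
(86, 0, 4) [308.  79.]
(86, 21, 4) [289.  78.]
(86, -21, 4) [327.  81.]
```

```bash
python3 -c "
from h import *
go((.449,.212,.1),-.142)"
```

```text
turn [-0.    -0.002  0.086] shift [ 0.129 -0.135  0.807] pos [0.4281 0.1932 0.221 ] rot [ 3.142e+00 -1.000e-03 -7.400e-02] t 3.03
```

Request:
{"name": "carry_out", "arguments": {"targets": "0 0 0.086 0.06 -0.06 0.2 85;0 0 0.086 0.13 -0.135 0.45 85;0 0 0.086 0.13 -0.135 0.7 85;0 0 0.086 0.13 -0.135 0.8 85;0 0 0.086 0.13 -0.135 0.8 85;0 0 0.086 0.13 -0.135 0.8 85"}}

```text
time: 3.53
tool_pos: [0.4489, 0.2119, 0.1006]
eef_rot: [3.141, 0.001, -0.142]
contact_force: [0.2, -0.6, -0.0]
finger_gap: 0.0852
grip_force: 0.0
```

```bash
python3 -c "
from h import *
go((.449,.212,.031),-.142)"
```

```text
turn [ 0.     0.001 -0.001] shift [ 0.001 -0.001  0.464] pos [0.4489 0.2119 0.1006] rot [ 3.141e+00  1.000e-03 -1.420e-01] t 3.53
```

Request:
{"name": "carry_out", "arguments": {"targets": "0 0 0 0 0 0.2 85;0 0 0 0 0 0.38 85;0 0 0 0 0 0.46 85;0 0 0 0 0 0.46 60;0 0 0 0 0 0.46 35;0 0 0 0 0 0.46 10;0 0 0 0 0 0.46 0;0 0 0 0 0 0.46 0;0 0 0 0 0 0.46 0;0 0 0 0 0 0.46 0;0 0 0 0 0 0.46 0;0 0 0 0 0 0.46 0", "squeeze": 60}}

```text
time: 4.53
tool_pos: [0.4496, 0.2131, 0.0326]
eef_rot: [-3.141, -0.002, -0.141]
contact_force: [-1.0, -1.4, 8.2]
finger_gap: 0.015
grip_force: 58.3
```

Request:
{"name": "carry_out", "arguments": {"targets": "0 0 0 0 0 -0.1 0;0 0 0 0 0 -0.3 0;0 0 0 0 0 -0.5 0;0 0 0 0 0.2 -0.7 0;0 0 0 0 0.4 -0.8 0;0 0 0 0 0.6 -0.8 0;0 0 0 0 0.8 -0.8 0;0 0 0 0 0.95 -0.8 0;0 0 0 0 0.95 -0.8 0"}}

```text
time: 5.28
tool_pos: [0.4282, 0.0688, 0.1517]
eef_rot: [3.14, -0.0, -0.144]
contact_force: [-0.6, -0.0, -1.1]
finger_gap: 0.0153
grip_force: 58.8
```

```bash
python3 -c "
from h import *
go((.44,.009,.16),0)"
```

```text
turn [ 0.002 -0.    -0.183] shift [ 0.135  0.384 -0.055] pos [0.4282 0.0688 0.1517] rot [ 3.14  -0.    -0.144] t 5.28
```

Request:
{"name": "carry_out", "arguments": {"targets": "0 0 -0.07 0.03 0.1 -0.03 0;0 0 -0.13 0.07 0.25 -0.05 0;0 0 -0.18 0.13 0.38 -0.05 0;0 0 -0.18 0.13 0.38 -0.05 0;0 0 -0.18 0.13 0.38 -0.05 0;0 0 -0.18 0.13 0.38 -0.05 0"}}

```text
time: 5.78
tool_pos: [0.4397, 0.0133, 0.1587]
eef_rot: [-3.141, 0.001, -0.001]
contact_force: [0.1, 0.2, -0.6]
finger_gap: 0.0154
grip_force: 58.9
```

```bash
python3 - <<'E'
from h import *
p=snap("wrist");cv2.imwrite("pics/w2.png",p["img"][...,::-1])
go((.45,.009,.1),0)
t=snap("top");s=snap("scene")
for q,n in ((p,"wrist"),(t,"top"),(s,"scene")):
    for nm,z in (("pin_neck",.046),("yellow_grip",.15)):
        for f in bot.silhouettes(q,nm)[:1]:
            r,c=f["location"];rr,cc=np.nonzero(f["mask"]);print(n,nm,round(f["conf"],2),round(r),round(c),rr.min(),rr.max(),cc.min(),cc.max(),atz(q,(c,r),z).round(4))
E
```

```text
turn [-0.001  0.001  0.   ] shift [0.07  0.03  0.391] pos [0.4396 0.0135 0.1586] rot [-3.141e+00  1.000e-03  0.000e+00] t 5.83
wrist pin_neck 0.6 56 326 0 125 228 427 [0.5494 0.01   0.046 ]
wrist yellow_grip 0.95 217 322 77 310 272 368 [0.4597 0.0129 0.15  ]
top pin_neck 0.78 145 327 122 168 298 356 [0.6474 0.0018 0.046 ]
scene pin_neck 0.8 210 338 183 234 295 369 [ 0.5489 -0.0238  0.046 ]
```

View pics/w2.png

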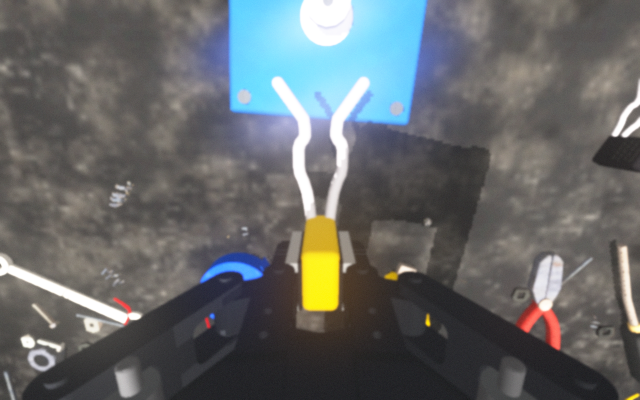

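The wrist view shows the clip held straight, with leg tips at (278,82) and (364,82). The pin head disc is centred near (326,20), and the plate's front corners are at (231,110) and (410,124).

```bash
python3 - <<'E'
from h import *
p=snap("wrist");im=p["img"]
print("mtx",p["mtx"].round(1).tolist())
print("head wrist",atz(p,(326.5,20),.064), "bottom",atz(p,(326.5,46),.06))
a,b=atz(p,(231,110),.034),atz(p,(410,124),.034);print("edge",a,b,np.linalg.norm(a-b))
n=np.array([a[1]-b[1],-(a[0]-b[0])]);n/=np.linalg.norm(n);print("pin from edge",(a+b)[:2]/2+.075*n)
for z in (.13,):print("tips",atz(p,(278,82),z),atz(p,(364,82),z),"hump gap",atz(p,(309,133),z),atz(p,(332,133),z))
t=snap("top")
for X in ((.577,.008,.067),(.572,.009,.067)):print("top",proj(t,np.array(X)),"wr",proj(p,np.array(X)))
g=im[0:60,280:380].copy();g2=t["img"][120:220,270:380];cv2.imwrite("pics/c2.png",np.hstack([cv2.resize(g,(400,240)),cv2.resize(g2,(264,240))])[...,::-1])
E
```

```text
mtx [[290.5, 0.0, 319.9], [0.0, 290.5, 196.1], [0.0, 0.0, 1.0]]
head wrist [0.56829741 0.00947565 0.064     ] bottom [0.55340773 0.00928725 0.06      ]
edge [0.51115059 0.08666308 0.034     ] [ 0.50015574 -0.06085507  0.034     ] 0.14792731772614542
pin from edge [0.58044571 0.00732955]
tips [0.52299879 0.03429533 0.13      ] [ 0.52303437 -0.00782335  0.13      ] hump gap [0.49855797 0.0193378  0.13      ] [0.49856937 0.00754959 0.13      ]
top [324.8789034  171.17761116] wr [328.96775931   3.42707673]
top [324.46650781 173.22770142] wr [327.36464946  12.17298537]
```

View pics/c2.png

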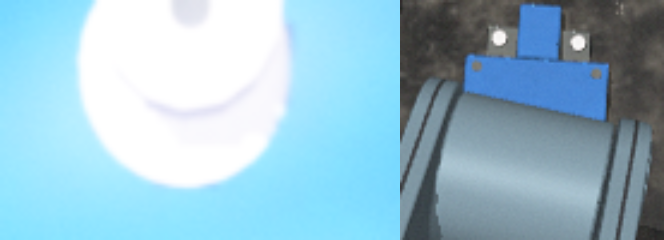

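Request:
{"name": "carry_out", "arguments": {"targets": "0 0 0 0.1 0.02 0.08 0;0 0 0 0.2 0.04 0.26 0;0 0 0 0.2 0.04 0.26 0;0 0 0 0.2 0.04 0.26 0;0 0 0 0.2 0.04 0.26 0"}}

```text
time: 6.75
tool_pos: [0.4695, 0.0068, 0.1199]
eef_rot: [-3.141, 0.001, 0.0]
contact_force: [-0.1, 0.9, -1.5]
finger_gap: 0.0151
grip_force: 58.9
```

```bash
python3 - <<'E'
from h import *
p=snap("wrist");im=p["img"];cv2.imwrite("pics/w3.png",im[:240,160:480][...,::-1].repeat(2,0).repeat(2,1))
go((.47,.008,.069),0)
np.save("T3.npy",p["T"])
for X in ((.577,.008,.067),(.577,.008,.058),(.577,.008,.034),(.562,.008,.067),(.562,.008,.058),(.577,.023,.067),(.577,-.007,.067),(.577,.016,.036),(.577,0,.036)):print(X,proj(p,np.array(X)).round(1))
E
```

```text
turn [ 0. -0.  0.] shift [ 0.002 -0.008  0.343] pos [0.4698 0.0067 0.1204] rot [ 3.142 -0.     0.   ] t 6.8
(0.577, 0.008, 0.067) [319.2  38.8]
(0.577, 0.008, 0.058) [319.3  42.6]
(0.577, 0.008, 0.034) [319.4  51.3]
(0.562, 0.008, 0.067) [319.2  68.4]
(0.562, 0.008, 0.058) [319.3  70.8]
(0.577, 0.023, 0.067) [291.8  38.7]
(0.577, -0.007, 0.067) [346.7  38.8]
(0.577, 0.016, 0.036) [307.1  50.7]
(0.577, 0, 0.036) [331.7  50.7]
```

View pics/w3.png

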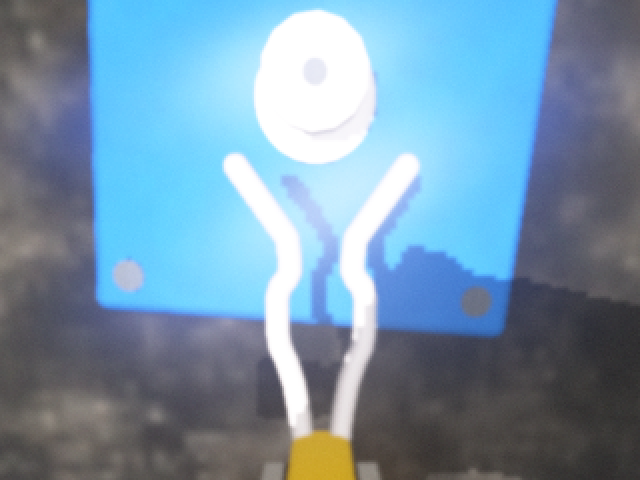

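The crop shows the pin head centred at (315,70), which is (317.5,35) in the full picture. The clip's mouth is centred on it at column 321, with the tips at row 160. That puts the pin at about (0.579, 0.009).

Request:
{"name": "carry_out", "arguments": {"targets": "0 0 0 0 -0.009 0.15 0;0 0 0 0 -0.009 0.3 0;0 0 0 0 -0.009 0.33 0;0 0 0 0 -0.009 0.33 0;0 0 0 0.05 -0.009 0.33 0;0 0 0 0.1 -0.009 0.33 0;0 0 0 0.15 -0.009 0.33 0;0 0 0 0.15 -0.009 0.33 0"}}

```text
time: 7.47
tool_pos: [0.4958, 0.0075, 0.0717]
eef_rot: [3.141, -0.005, 0.0]
contact_force: [0.9, -0.7, -0.2]
finger_gap: 0.0155
grip_force: 58.9
```

```bash
python3 - <<'E'
from h import *
go((.532,.008,.0706),0)
p=snap("wrist");im=p["img"];cv2.imwrite("pics/w4.png",im[:260,140:500][...,::-1].repeat(2,0).repeat(2,1))
E
```

```text
turn [ 0.001 -0.006  0.   ] shift [ 0.242 -0.003  0.009] pos [0.4958 0.0075 0.0717] rot [ 3.141 -0.005  0.   ] t 7.47
```

View pics/w4.png

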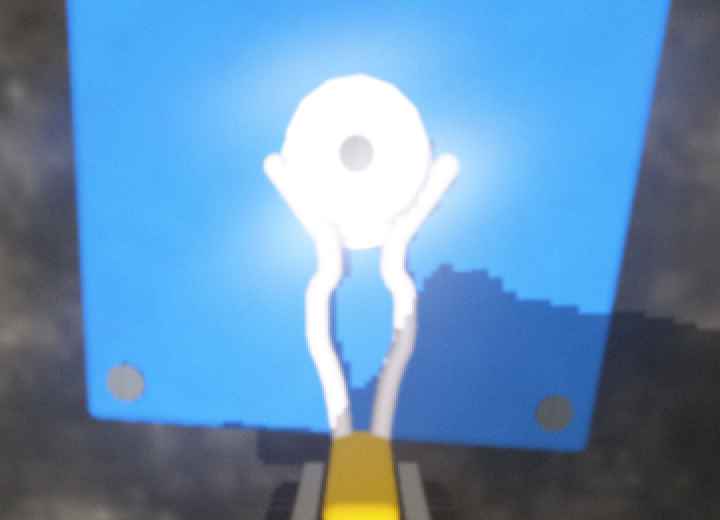

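The legs straddle the neck just under the head: head centre at (357,153), tips at (270,160) and (455,160). The offset is about 1 mm, so I'll push on.

Request:
{"name": "carry_out", "arguments": {"targets": "0 0 0 0.03 -0.007 0 0;0 0 0 0.06 -0.007 0 0;0 0 0 0.09 -0.007 0 0;0 0 0 0.12 -0.007 0 0;0 0 0 0.15 -0.007 0 0;0 0 0 0.18 -0.007 0 0;0 0 0 0.21 -0.007 0 0;0 0 0 0.24 -0.007 0 0;0 0 0 0.24 -0.007 0 0;0 0 0 0.24 -0.007 0 0"}}

```text
time: 8.35
tool_pos: [0.5295, 0.009, 0.0704]
eef_rot: [3.141, -0.002, 0.0]
contact_force: [1.0, -0.7, -1.7]
finger_gap: 0.0154
grip_force: 59.0
```

```bash
python3 - <<'E'
from h import *
go((.532,.008,.0706),0)
p=snap("wrist");im=p["img"];cv2.imwrite("pics/w5.png",im[:260,140:500][...,::-1].repeat(2,0).repeat(2,1))
E
```

```text
turn [ 0.    -0.002  0.   ] shift [ 0.016  0.006 -0.001] pos [0.5295 0.009  0.0704] rot [ 3.141e+00 -2.000e-03  0.000e+00] t 8.35
```

View pics/w5.png

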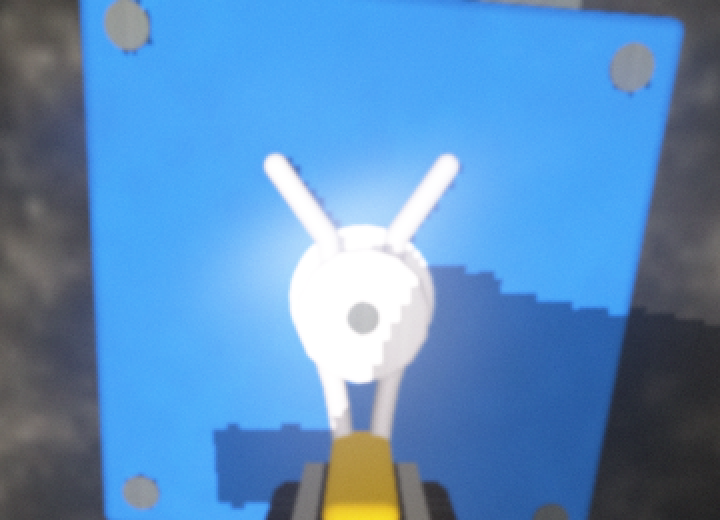

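The legs have passed the neck: the head is at (361,310) and the tips at (275,163) and (450,163), back at their free width, with a force of about 1 N. Next I'll centre the clip and lower it to the plate.

Request:
{"name": "carry_out", "arguments": {"targets": "0 0 0 0.01 0 0 0;0 0 0 0.015 0 0.007 0;0 0 0 0.015 0 0.014 0;0 0 0 0.015 0 0.02 0;0 0 0 0.015 0 0.024 0;0 0 0 0.015 0 0.024 0;0 0 0 0.015 0 0.024 0"}}

```text
time: 8.98
tool_pos: [0.5306, 0.0091, 0.0667]
eef_rot: [-3.142, 0.0, 0.0]
contact_force: [-0.4, 0.3, 0.3]
finger_gap: 0.0152
grip_force: 59.3
```

Request:
{"name": "carry_out", "arguments": {"targets": "0 0 0 0 0 0.005 0;0 0 0 0 0 0.01 0;0 0 0 0 0 0.01 0;0 0 0 0 0 0.01 0"}}

```text
time: 9.32
tool_pos: [0.5306, 0.0091, 0.0666]
eef_rot: [3.141, -0.0, 0.0]
contact_force: [-4.8, 1.4, 12.1]
finger_gap: 0.0152
grip_force: 61.2
```

Request:
{"name": "carry_out", "arguments": {"targets": "0 0 0 0 0 -0.006 0;0 0 0 0 0 -0.008 0;0 0 0 0 0 -0.008 20;0 0 0 0 0 -0.008 35;0 0 0 0 0 -0.008 50;0 0 0 0 0 -0.008 50;0 0 0 0 0 -0.008 50;0 0 0 0 0 -0.008 50;0 0 0 0 0 -0.1 50;0 0 0 0 0 -0.35 50;0 0 0 -0.2 0 -0.6 50;0 0 0 -0.4 0 -0.7 50"}}

```text
time: 10.32
tool_pos: [0.4736, 0.0083, 0.1732]
eef_rot: [3.14, -0.006, 0.0]
contact_force: [-0.6, -0.7, 1.1]
finger_gap: 0.0502
grip_force: 0.0
```

Request:
{"name": "carry_out", "arguments": {"targets": "0 0 0 0 0 0 50;0 0 0 0 0 0 50;0 0 0 0 0 0 50"}}

```text
time: 10.57
tool_pos: [0.4711, 0.009, 0.1703]
eef_rot: [3.141, -0.001, 0.0]
contact_force: [0.3, -0.2, -0.7]
finger_gap: 0.05
grip_force: 0.0
```

```bash
python3 - <<'E'
from h import *
p=snap("wrist");im=p["img"];s=snap("scene")["img"];print(bot.observe()["time"])
cv2.imwrite("pics/w6.png",np.hstack([im[:240,170:470].repeat(2,0)[:400].repeat(1,1) if 0 else cv2.resize(im[:220,200:440],(436,400)),cv2.resize(s[170:250,280:380],(360,400))])[...,::-1])
for q in [(-14,-8,0),(-14,8,0),(-14,-8,50),(-14,8,50),(14,8,50),(14,-8,50),(86,21,4),(86,-21,4)]:
    print(q,((proj(p,np.array([.532,.009,.034])+np.array(q)/1e3)-[200,0])*1.818).round())
E
```

```text
10.6667
(-14, -8, 0) [236. 253.]
(-14, 8, 0) [203. 253.]
(-14, -8, 50) [240. 263.]
(-14, 8, 50) [200. 263.]
(14, 8, 50) [199. 189.]
(14, -8, 50) [241. 189.]
(86, 21, 4) [171.  15.]
(86, -21, 4) [269.  15.]
```

View pics/w6.png

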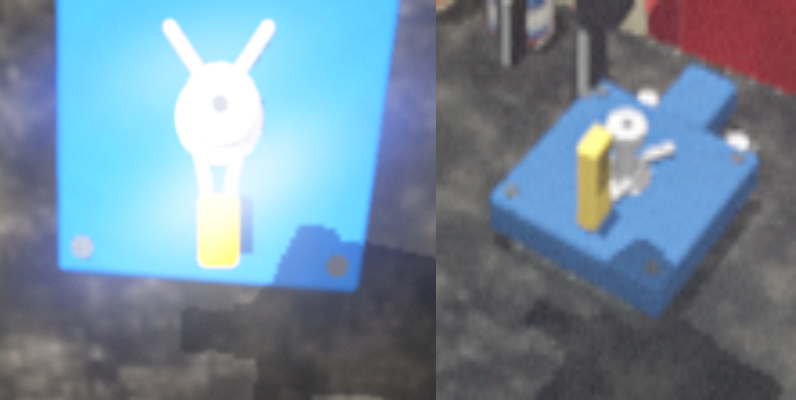

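The clip lies level on the plate with its legs round the neck and matches the model to 1–2 mm: grip at (218,230), tips at (170,27) and (267,27). The gripper is clear of it.

```bash
python3 -c "
from plant import bot
print(bot.finish_job())"
```

```text
the job is handed in; nothing more can be done
None
```

The yellow clip is snapped onto the blue coupling's pin and lies level on the plate, the gripper has let go and moved clear, the black clip was not touched, and the job was handed in at about 10.7 s.

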